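Flip the empty bin's stock marker to red

ROBOT

A 6-joint arm with a two-finger parallel gripper is mounted at the origin on the work surface. World frame = base frame: x ahead of the robot, y to its left, z up, the work surface at z = 0. Lengths are in mm, angles in degrees, forces in N, time in s.
With the tool pointing down it reaches from about 275 to 750 mm from the base axis. Payload 10.2 kg.
Tool frame: the origin (TCP) lies midway between the tips of the shut fingers; the grasp point (between the pads) lies 19 mm behind it; z points along the fingers, y is the line along which they close (so a half turn about z gives the same grasp; the last joint's range is limited). The gripper opens to 88 mm and grips with 3 to 60 N. Pads are 18 mm wide; open, the fingers measure 123 mm over their backs; the gripper's body (75 mm by 187 mm) begins 45 mm behind the grasp point.
Start: joints at [60.023, 17.928, 85.812, -0, 76.261, -12.8], TCP at [155.061, 501.585, 238.72] pointing down, gripper open.
Joint ranges: [-168.41, 168.41], [-55.51, 124.54], [10.69, 146.95], [-70.63, 250.63], [1, 178], [-165.06, 165.06]. Speed limits (degrees/s): [136.94, 136.94, 172.46, 180, 180, 180].

INTERFACE

Orientations are given as a 3x3 rotation matrix whose columns are the frame's x, y, z axes.
In Python, from rig import telemetry, snapshot, r, find_in, regions_of gives the robot as it stands.
- The arm moves only by the tool jog_arm, never from a script. Its argument "targets" is a list of rows, each an object of numbers: "tx", "ty", "tz": the shift along the tool's x, y, z in m; "roll": the turn about the tool's z in rad; "hand": the finger opening in m, from 0 to 0.0881. A call has 1 to 20 rows; each row shifts and turns the commanded pose from where the row before left it, along the tool's axes as they then stand; what a row does not reach is not made up. A row lasts 1/12 s, in which the tool goes at most 41.7 mm and 7.16 degrees, less where a joint would pass 70% of its speed; a pose out of reach is approached as far as the arm can. A call with a gripper value outside its range is refused whole. The fingers move at their own pace and stop on an object; "newtons" is the grip in N (left out, the last holds). Time passes only in rows, so rows that do not move let the fingers close. It gives the time, the measured TCP pose, the force, the opening and the grip force at its end, in the units of the state.
- telemetry.sense(): the state, without advancing time (a new reading comes with each control period).
- snapshot(name): name is "scene" or "top" or "wrist"; returns a dict with "frame" (400x640x3 uint8, red, green, blue), "z_map" (400x640 float32, mm along the optical axis (not along the pixel's ray), 0 where there is no reading), "camera_matrix" (3x3 intrinsics, pixels), "eye" and "attitude" of the camera in the world; the wrist camera has in their place "hand_eye" (4x4, takes a point from camera to tool coordinates, whose origin is the TCP and whose axes are the flange's). Camera axes: x right, y down, z forward; pixel columns grow to the right and rows downward; lengths in mm; the calibration is good to about 2 mm. A picture is of the moment at which its call begins: read the wrist's pose just before it.
- r.close_job(): hands the job in; it is judged then, once.
Trained networks look in a picture, given as the dict that the camera call returned (one of the last four; its "shot" number tells which), for a name from the list of things; names that differ only in an ending like _2 or _b are one class to them, and where a whole thing is asked for, a point or a joint stands for the part that bears it (a point fixed in the world has none). Each returns a list of dicts, best first, with "confidence" (0 to 1); they miss things now and then, are a little off and sometimes report something else, mostly with a low value. They report only what shows in the picture. A call takes as long as a camera call.
- find_in(name, picture): "box" ([left, top, right, bottom] in pixels, round what is visible of it).
- regions_of(name, picture): "mask" (400x640 bool, what is visible of it) and "box" ([left, top, right, bottom] in pixels, round what is visible of it).
The state is a dict: "t": time; "qpos": joint angles; "joint_vel": joint speeds; "tau": joint torques, N m; "ee_pos": TCP position; "tcp_rot": TCP orientation; "wrist_force": force on the tool from outside, world axes, zero at the start; "ft_torque": the same for the moment, N m; "grip_width": finger opening in mm; "gripper_force": force on a finger pad.
Only numpy, scipy, OpenCV 4.12 (cv2) and the standard library are available. Lean on these libraries where they do the work, as an engineer would, in place of code of your own. Each camera call takes 0.05 s, during which the arm holds its last target. There are 200 camera calls.

TASK

The yellow bin has run empty: flip the hinged marker paddle on the stand in front of it right over its pivot, from green to red, until it lies fully down on the other side. Only press and push it gently with the fingertips, never pinching it (its black tail raises the flag when pressed), and do not shift or lift the stand. Leave the other two markers and everything else on the bench as they are.

Things in the scene. Friction and masses are not known exactly. Their poses are not given: they have to be found in the camera images.
- yellow_bin: Yellow, empty: its marker is the one to flip. An open plastic picking bin 150 mm deep (x) by 100 mm wide by 60 mm high, front wall lower, fixed to the bench; origin: centre of its underside, x away from the robot's side. 
- yellow_stand: Marker stand of the yellow bin, loose, 1.2 kg, base 76 (x) by 120 (y) by 10 mm, in front of its bin (140 mm off). Origin: centre of underside; z up, x roughly towards its bin, y to the side where green shows. Uprights at x = +-32 mm (6 mm thick), 68 mm high, carry the pivot. Arms along y at the same x, 54 mm high, end in rest pins (|x| over 21 mm, y +-54 mm); open between.
- yellow_hinge (a point): Middle of the yellow marker's pivot, which runs along the stand's x axis, 60 mm above the stand's origin. The stiff hinge (about 0.025 N m) leaves the paddle wherever it is let go; 1 to 3 N of fingertip push turns it.
- yellow_flag (a joint): Angle of the yellow bin's paddle. 0: flag level on the stand's +y side, green face up, black tail on the -y side; 1.57: flag straight up, tail straight down; 3.14: flag level on the -y side, red face up. Stops at both ends. Pressing the raised tail down lifts the flag. It starts between 0 and 0.3.
- yellow_tip (a point): Middle of the outer edge of the yellow marker's flag; moves with it. Paddle: 4 mm plate, 50 mm wide along the pivot; the flag (one face green, the other red) reaches 60 mm from the pivot, the plain black thumb tail 30 mm to the other side.
- grey_bin: Grey, holds drills. An open plastic picking bin 150 mm deep (x) by 100 mm wide by 60 mm high, front wall lower, fixed to the bench; origin: centre of its underside, x away from the robot's side. 
- grey_stand: Marker stand of the grey bin, loose, 1.2 kg, base 76 (x) by 120 (y) by 10 mm, in front of its bin (140 mm off). Origin: centre of underside; z up, x roughly towards its bin, y to the side where green shows. Uprights at x = +-32 mm (6 mm thick), 68 mm high, carry the pivot. Arms along y at the same x, 54 mm high, end in rest pins (|x| over 21 mm, y +-54 mm); open between.
- grey_hinge (a point): Middle of the grey marker's pivot, which runs along the stand's x axis, 60 mm above the stand's origin. The stiff hinge (about 0.025 N m) leaves the paddle wherever it is let go; 1 to 3 N of fingertip push turns it.
- grey_flag (a joint): Angle of the grey bin's paddle. 0: flag level on the stand's +y side, green face up, black tail on the -y side; 1.57: flag straight up, tail straight down; 3.14: flag level on the -y side, red face up. Stops at both ends. Pressing the raised tail down lifts the flag. It starts between 0 and 0.3 and is to stay.
- grey_tip (a point): Middle of the outer edge of the grey marker's flag; moves with it. Paddle: 4 mm plate, 50 mm wide along the pivot; the flag (one face green, the other red) reaches 60 mm from the pivot, the plain black thumb tail 30 mm to the other side.
- blue_bin: Blue, holds steel bushes. An open plastic picking bin 150 mm deep (x) by 100 mm wide by 60 mm high, front wall lower, fixed to the bench; origin: centre of its underside, x away from the robot's side. 
- blue_stand: Marker stand of the blue bin, loose, 1.2 kg, base 76 (x) by 120 (y) by 10 mm, in front of its bin (140 mm off). Origin: centre of underside; z up, x roughly towards its bin, y to the side where green shows. Uprights at x = +-32 mm (6 mm thick), 68 mm high, carry the pivot. Arms along y at the same x, 54 mm high, end in rest pins (|x| over 21 mm, y +-54 mm); open between.
- blue_hinge (a point): Middle of the blue marker's pivot, which runs along the stand's x axis, 60 mm above the stand's origin. The stiff hinge (about 0.025 N m) leaves the paddle wherever it is let go; 1 to 3 N of fingertip push turns it.
- blue_flag (a joint): Angle of the blue bin's paddle. 0: flag level on the stand's +y side, green face up, black tail on the -y side; 1.57: flag straight up, tail straight down; 3.14: flag level on the -y side, red face up. Stops at both ends. Pressing the raised tail down lifts the flag. It starts between 2.85 and 3.14 (red up) and is to stay.
- blue_tip (a point): Middle of the outer edge of the blue marker's flag; moves with it. Paddle: 4 mm plate, 50 mm wide along the pivot; the flag (one face green, the other red) reaches 60 mm from the pivot, the plain black thumb tail 30 mm to the other side.
- shell_mill: Loose dark steel cutter standing upright, 28 mm diameter, 62 mm high, a bystander; origin: centre of its underside.
- end_mill: Loose brass-coloured cutter standing upright, 28 mm diameter, 62 mm high, a bystander; origin: centre of its underside.
- bushing: Loose steel ring, 60 mm diameter, 35 mm high, a bystander; origin: centre of its underside.
- insert_box: Loose small yellow box 80 by 50 by 28 mm, a bystander; origin: centre of its underside.
- jar: Loose small jar with an orange cap, 48 mm diameter, 60 mm high, a bystander; origin: centre of its underside.

How it is judged (in metres and radians):
On the way:
1. the yellow bin's flag has been raised to upright or beyond (value of joint yellow_flag above 1.4 rad).
At the end, for the whole second after the job is handed in: The yellow bin's paddle lies red face up at rest within 10 degrees of its far stop; all three stands and all loose things are within 20 mm of where they began, the stands upright, and the flag edges of the other two markers within 15 mm of where they began (value of joint yellow_flag above 2.97 rad and velocity of joint yellow_flag below 0.1 rad/s and distance of each of grey_tip, blue_tip from where it was at the start of the episode below 0.015 m and distance of each of yellow_stand, grey_stand, blue_stand, shell_mill, end_mill, bushing, insert_box, jar from where it was at the start of the episode below 0.02 m and angle between each of yellow_stand, grey_stand, blue_stand's own z axis and vertical below 0.1 rad); the robot touches nothing.
It fails at once if the stand of a marker shifted by more than 20 mm, or lifted by more than 8 mm or tipped (distance of any of yellow_stand, grey_stand, blue_stand from where it was at the start of the episode above 0.02 m or height (world z) of any of yellow_stand, grey_stand, blue_stand above 0.008 m or angle between any of yellow_stand, grey_stand, blue_stand's own z axis and vertical above 0.15 rad).
It fails at once if the paddle of another marker turned (its edge moved by more than 15 mm) (distance of any of grey_tip, blue_tip from where it was at the start of the episode above 0.015 m).
It fails at once if a bystander pushed or carried by more than 20 mm (distance of any of shell_mill, end_mill, bushing, insert_box, jar from where it was at the start of the episode above 0.02 m).
It fails at once if the paddle pressed or squeezed roughly (over 35 N) (contact force between the fingers and yellow_flag above 35 N).
It also fails if it takes over 40 s, if anything falls off the work surface, if the arm or the gripper's body presses on something with over 40 N, if the wrist force passes 120 N, or if a joint passes its speed limit or range.

## Working session

There is one attempt and no reset: what is moved stays moved. The work goes in short steps, Python scripts to look and compute and a tool call to move; the robot and the scene stay as the last step left them, time stands still between calls to the robot, and variables do not carry over. Pictures are saved under pics/ and viewed, at most 10 in all, crops included, and the job is handed in when it is done.

Besides the shell and the picture viewer there is one more tool, called after ">>>" by a JSON object that holds its "name" and its "arguments", one argument or row to a line. jog_arm: Moves the arm, as the interface text tells. Its arguments: {"type":"object","properties":{"targets":{"type":"array"},"newtons":{"type":"number"}},"required":["targets"]}

```bash
mkdir -p pics; cat > h.py <<'E'
import numpy as np, cv2
from rig import telemetry, snapshot, r, find_in, regions_of
def cloud(p, pose=None):
    z=p["z_map"].astype(float);K=np.array(p["camera_matrix"]);v,u=np.mgrid[0:400,0:640]
    c=np.stack([(u-K[0,2])/K[0,0]*z,(v-K[1,2])/K[1,1]*z,z],-1)
    if "eye" in p: w=c@np.array(p["attitude"]).T+np.array(p["eye"])
    else:
        H=np.array(p["hand_eye"]);w=c@H[:3,:3].T+H[:3,3]
        w=w@np.array(pose["tcp_rot"]).T+np.array(pose["ee_pos"])
    w[z==0]=np.nan
    return w
E
python3 - <<'E'
from h import *
s=telemetry.sense();print(s["t"],np.round(s["tcp_rot"],3),s["wrist_force"])
ims=[]
for n in("scene","top"):
    p=snapshot(n);w=cloud(p);ims.append(p["frame"])
    cv2.imwrite(f"pics/{n}.png",p["frame"][...,::-1])
    print(n,np.round(p["eye"]))
    for k in("yellow_bin","yellow_stand","grey_stand","blue_stand","yellow_flag","shell_mill","end_mill","bushing","insert_box","jar"):
        q=regions_of(k,p)
        for a in q[:2]:
            m=w[a["mask"]];m=m[~np.isnan(m[:,0])]
            if len(m): print(k,round(a["confidence"],2),np.round(a["box"]),np.round(np.percentile(m,[3,50,97],axis=0)).tolist())
E
```

```text
0.0 [[-0.955  0.295 -0.001]
 [ 0.295  0.955 -0.001]
 [ 0.    -0.001 -1.   ]] [-0.53171826  0.4457488   0.53474504]
scene [1416. -797.  894.]
yellow_bin 0.85 [372. 168. 430. 208.] [[578.0, 182.0, 2.0], [662.0, 233.0, 28.0], [728.0, 290.0, 61.0]]
yellow_stand 0.97 [346. 146. 386. 180.] [[476.0, 191.0, 3.0], [518.0, 243.0, 36.0], [549.0, 306.0, 66.0]]
grey_stand 0.92 [294. 190. 343. 234.] [[545.0, -91.0, 5.0], [591.0, -41.0, 42.0], [617.0, 20.0, 67.0]]
blue_stand 0.84 [195. 224. 240. 267.] [[455.0, -370.0, 6.0], [498.0, -327.0, 50.0], [533.0, -259.0, 66.0]]
yellow_flag 0.64 [359. 147. 388. 162.] [[486.0, 220.0, 58.0], [511.0, 263.0, 63.0], [535.0, 306.0, 67.0]]
shell_mill 0.48 [392. 200. 400. 221.] [[710.0, 117.0, 4.0], [723.0, 124.0, 29.0], [730.0, 135.0, 58.0]]
end_mill 0.63 [372. 168. 431. 208.] [[578.0, 183.0, 2.0], [662.0, 238.0, 28.0], [728.0, 290.0, 61.0]]
bushing 0.82 [397. 129. 414. 146.] [[451.0, 465.0, 2.0], [479.0, 482.0, 25.0], [504.0, 517.0, 38.0]]
insert_box 0.73 [129. 273. 163. 308.] [[452.0, -545.0, 2.0], [503.0, -520.0, 27.0], [530.0, -494.0, 31.0]]
insert_box 0.65 [29
[... 954 characters left out ...]
6 [321. 177. 349. 196.] [[560.0, -56.0, 56.0], [580.0, -17.0, 63.0], [603.0, 23.0, 70.0]]
bushing 0.7 [173. 213. 193. 230.] [[447.0, 468.0, -2.0], [474.0, 497.0, 32.0], [501.0, 523.0, 41.0]]
bushing 0.54 [236. 200. 273. 226.] [[476.0, 194.0, 5.0], [509.0, 247.0, 59.0], [546.0, 306.0, 69.0]]
insert_box 0.69 [402. 198. 443. 237.] [[437.0, -362.0, 6.0], [483.0, -308.0, 59.0], [527.0, -257.0, 70.0]]
insert_box 0.62 [474. 204. 488. 227.] [[452.0, -540.0, 10.0], [489.0, -512.0, 27.0], [526.0, -489.0, 34.0]]
jar 0.65 [189. 175. 208. 189.] [[590.0, 416.0, 5.0], [609.0, 432.0, 57.0], [632.0, 457.0, 65.0]]
jar 0.62 [320. 124. 352. 172.] [[645.0, -72.0, -2.0], [725.0, -24.0, 13.0], [794.0, 26.0, 61.0]]
```

View pics/top.png

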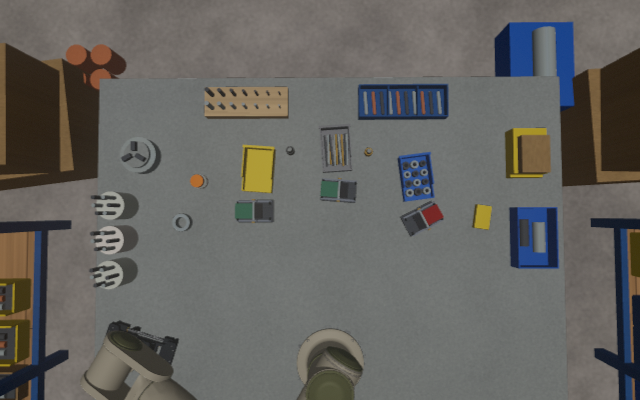

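View pics/scene.png

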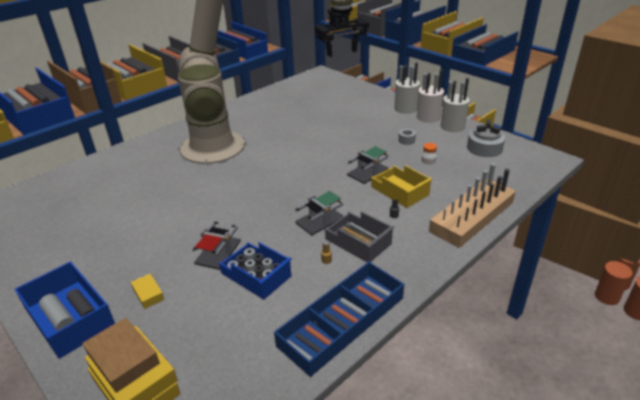

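The top view shows the yellow stand at about pixel (255,210), with green on the left (+y) and the black tail on the right (−y), at world (511,250). The scene view agrees. Next I move above it with the fingers shut.

>>> {"name": "jog_arm", "arguments": {
  "targets": [
    {"tx":-0.0296,"ty":-0.0096,"hand":0},
    {"tx":-0.0296,"ty":-0.0096,"hand":0},
    {"tx":-0.0296,"ty":-0.0096,"hand":0},
    {"tx":-0.0296,"ty":-0.0096,"hand":0},
    {"tx":-0.0296,"ty":-0.0096,"hand":0},
    {"tx":-0.0296,"ty":-0.0096,"hand":0},
    {"tx":-0.0296,"ty":-0.0096,"hand":0},
    {"tx":-0.0296,"ty":-0.0096,"hand":0},
    {"tx":-0.0296,"ty":-0.0096,"hand":0},
    {"tx":-0.0296,"ty":-0.0096,"hand":0},
    {"tx":-0.0296,"ty":-0.0096,"hand":0},
    {"tx":-0.0296,"ty":-0.0096,"hand":0},
    {"tx":-0.0296,"ty":-0.0096,"hand":0},
    {"tx":-0.0296,"ty":-0.0096,"hand":0}
  ]
}}

```text
validation failed for argument at $.ta...
```

>>> {"name": "jog_arm", "arguments": {
  "targets": [
    {"roll":0.106,"hand":0},
    {"roll":0.106,"hand":0},
    {"roll":0.106,"hand":0},
    {"roll":0.106,"hand":0},
    {"roll":0.106,"hand":0},
    {"roll":0.106,"hand":0},
    {"roll":0.106,"hand":0},
    {"roll":0.106,"hand":0},
    {"roll":0.106,"hand":0},
    {"roll":0.106,"hand":0},
    {"roll":0.106,"hand":0},
    {"roll":0.106,"hand":0},
    {"hand":0},
    {"hand":0}
  ]
}}

```text
validation failed for argument at $.ta...
```

```bash
cat > look.py <<'E'
from h import *
import sys
s=telemetry.sense();p=snapshot("wrist");w=cloud(p,s)
print(s["t"],np.round(s["ee_pos"],1),np.round(s["tcp_rot"],3).tolist(),np.round(s["qpos"]),np.round(s["wrist_force"],1),s["grip_width"])
cv2.imwrite(f"pics/{sys.argv[1]}.png",p["frame"][...,::-1])
for k in("yellow_stand","yellow_flag"):
    for a in regions_of(k,p)[:2]:
        m=w[a["mask"]];m=m[~np.isnan(m[:,0])]
        if len(m)<50: continue
        print(k,round(a["confidence"],2),np.round(a["box"]),np.round(np.percentile(m,[2,50,98],axis=0)).tolist())
        print(" rect",cv2.minAreaRect(m[:,:2].astype(np.float32)))
        if k=="yellow_flag":
            for y in range(180,320,10):
                q=m[(abs(m[:,1]-y)<5)]
                if len(q)>20: print(y,np.round(np.median(q[:,2]),1),np.round(np.percentile(q[:,0],[3,97])),len(q))
E
python3 look.py w1
```

```text
1.1 [155.1 501.6 238.7] [[-0.955, 0.295, 0.0], [0.295, 0.955, 0.0], [-0.0, 0.0, -1.0]] [ 60.  18.  86.  -0.  76. -13.] [-0.6 -0.7 -0.9] 88.46138599302441
```

View pics/w1.png

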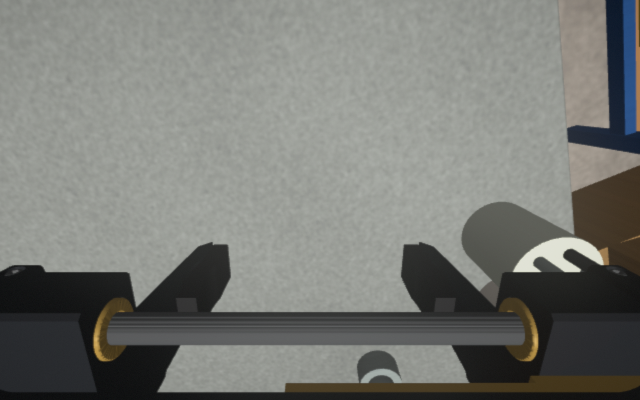

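The wrist view shows only open bench, because the move was refused as invalid and the arm hasn't moved. I'll retry with a single full row.

>>> {"name": "jog_arm", "arguments": {
  "targets": [
    {"tx":-0.03,"ty":-0.01,"tz":0.0,"roll":0.0,"hand":0.0}
  ]
}}

```text
t: 1.33
ee_pos: [178.5, 484.5, 238.7]
tcp_rot: [[-0.957, 0.291, -0.001], [0.291, 0.957, 0.001], [0.001, 0.001, -1.0]]
wrist_force: [0.5, -0.6, 0.7]
grip_width: 83.2
gripper_force: 0.0
```

>>> {"name": "jog_arm", "arguments": {
  "targets": [
    {"tx":-0.0296,"ty":-0.0096,"tz":0.0,"roll":0.0,"hand":0.0},
    {"tx":-0.0296,"ty":-0.0096,"tz":0.0,"roll":0.0,"hand":0.0},
    {"tx":-0.0296,"ty":-0.0096,"tz":0.0,"roll":0.0,"hand":0.0},
    {"tx":-0.0296,"ty":-0.0096,"tz":0.0,"roll":0.0,"hand":0.0},
    {"tx":-0.0296,"ty":-0.0096,"tz":0.0,"roll":0.0,"hand":0.0},
    {"tx":-0.0296,"ty":-0.0096,"tz":0.0,"roll":0.0,"hand":0.0},
    {"tx":-0.0296,"ty":-0.0096,"tz":0.0,"roll":0.0,"hand":0.0},
    {"tx":-0.0296,"ty":-0.0096,"tz":0.0,"roll":0.0,"hand":0.0},
    {"tx":-0.0296,"ty":-0.0096,"tz":0.0,"roll":0.0,"hand":0.0},
    {"tx":-0.0296,"ty":-0.0096,"tz":0.0,"roll":0.0,"hand":0.0},
    {"tx":-0.0296,"ty":-0.0096,"tz":0.0,"roll":0.0,"hand":0.0},
    {"tx":-0.0296,"ty":-0.0096,"tz":0.0,"roll":0.0,"hand":0.0},
    {"tx":-0.0296,"ty":-0.0096,"tz":0.0,"roll":0.0,"hand":0.0}
  ]
}}

```text
t: 2.42
ee_pos: [512.7, 249.2, 238.7]
tcp_rot: [[-0.955, 0.295, -0.0], [0.295, 0.955, 0.0], [0.0, 0.0, -1.0]]
wrist_force: [0.5, 0.5, -0.5]
grip_width: 0.7
gripper_force: 0.0
```

>>> {"name": "jog_arm", "arguments": {
  "targets": [
    {"tx":0.0,"ty":0.0,"tz":0.0,"roll":0.106,"hand":0.0},
    {"tx":0.0,"ty":0.0,"tz":0.0,"roll":0.106,"hand":0.0},
    {"tx":0.0,"ty":0.0,"tz":0.0,"roll":0.106,"hand":0.0},
    {"tx":0.0,"ty":0.0,"tz":0.0,"roll":0.106,"hand":0.0},
    {"tx":0.0,"ty":0.0,"tz":0.0,"roll":0.106,"hand":0.0},
    {"tx":0.0,"ty":0.0,"tz":0.0,"roll":0.106,"hand":0.0},
    {"tx":0.0,"ty":0.0,"tz":0.0,"roll":0.106,"hand":0.0},
    {"tx":0.0,"ty":0.0,"tz":0.0,"roll":0.106,"hand":0.0},
    {"tx":0.0,"ty":0.0,"tz":0.0,"roll":0.106,"hand":0.0},
    {"tx":0.0,"ty":0.0,"tz":0.0,"roll":0.106,"hand":0.0},
    {"tx":0.0,"ty":0.0,"tz":0.0,"roll":0.106,"hand":0.0},
    {"tx":0.0,"ty":0.0,"tz":0.0,"roll":0.106,"hand":0.0},
    {"tx":0.0,"ty":0.0,"tz":0.0,"roll":0.0,"hand":0.0}
  ]
}}

```text
t: 3.5
ee_pos: [511.6, 250.3, 238.7]
tcp_rot: [[0.005, 1.0, -0.0], [1.0, -0.005, -0.0], [-0.0, -0.0, -1.0]]
wrist_force: [-0.2, 0.0, 0.1]
grip_width: 0.4
gripper_force: 0.0
```

```bash
python3 look.py w2
```

```text
3.5 [511.6 250.3 238.7] [[0.005, 1.0, -0.0], [1.0, -0.005, -0.0], [-0.0, -0.0, -1.0]] [14. 24. 78.  0. 79. 15.] [-0.2  0.   0.1] 0.3774417353934323
yellow_stand 0.71 [279. 115. 356. 229.] [[477.0, 196.0, 8.0], [512.0, 263.0, 61.0], [546.0, 311.0, 67.0]]
 rect ((510.6241149902344, 245.18045043945312), (94.42066955566406, 139.45774841308594), 5.24601411819458)
yellow_flag 0.64 [286. 120. 340. 207.] [[487.0, 224.0, 59.0], [512.0, 269.0, 62.0], [536.0, 311.0, 64.0]]
 rect ((511.1871032714844, 266.72027587890625), (90.1343994140625, 59.267982482910156), 89.58243560791016)
220 59.7 [489. 534.] 130
230 60.1 [487. 535.] 428
240 60.5 [489. 535.] 427
250 62.2 [485. 539.] 480
260 61.4 [487. 536.] 485
270 61.8 [488. 535.] 458
280 62.3 [489. 535.] 491
290 62.8 [488. 535.] 502
300 63.1 [488. 536.] 536
310 63.5 [489. 535.] 377
```

View pics/w2.png

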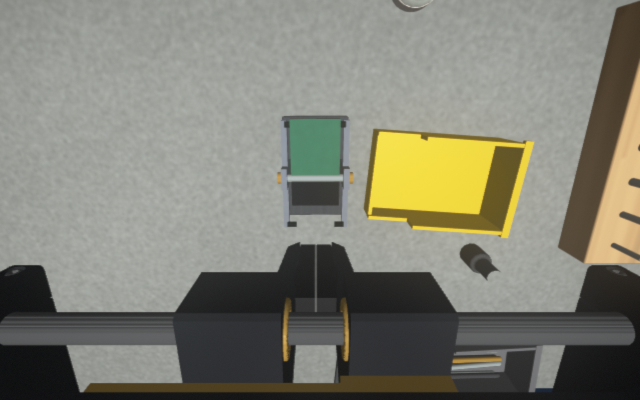

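The wrist view shows green on top with its tip at about (315,117), the hinge at (315,178) and the tail edge at (315,215). That puts the hinge at world (511.5,252), with the stand's yaw ≈ 0 and the flag at 0.04 rad. Next I press the tail from above at y≈227.

>>> {"name": "jog_arm", "arguments": {
  "targets": [
    {"tx":-0.0115,"ty":0.0,"tz":0.026,"roll":0.0,"hand":0.0},
    {"tx":-0.0115,"ty":0.0,"tz":0.026,"roll":0.0,"hand":0.0},
    {"tx":0.0,"ty":0.0,"tz":0.026,"roll":0.0,"hand":0.0},
    {"tx":0.0,"ty":0.0,"tz":0.026,"roll":0.0,"hand":0.0},
    {"tx":0.0,"ty":0.0,"tz":0.026,"roll":0.0,"hand":0.0},
    {"tx":0.0,"ty":0.0,"tz":0.026,"roll":0.0,"hand":0.0},
    {"tx":0.0,"ty":0.0,"tz":0.003,"roll":0.0,"hand":0.0},
    {"tx":0.0,"ty":0.0,"tz":0.003,"roll":0.0,"hand":0.0}
  ]
}}

```text
t: 4.32
ee_pos: [511.3, 227.3, 76.4]
tcp_rot: [[-0.001, 1.0, -0.001], [1.0, 0.001, -0.0], [-0.0, -0.001, -1.0]]
wrist_force: [0.3, -0.5, 0.1]
grip_width: 0.1
gripper_force: 0.0
```

>>> {"name": "jog_arm", "arguments": {
  "targets": [
    {"tx":0.0,"ty":0.0,"tz":0.003,"roll":0.0,"hand":0.0},
    {"tx":0.0,"ty":0.0,"tz":0.003,"roll":0.0,"hand":0.0},
    {"tx":0.0,"ty":0.0,"tz":0.003,"roll":0.0,"hand":0.0},
    {"tx":0.0,"ty":0.0,"tz":0.003,"roll":0.0,"hand":0.0},
    {"tx":0.0,"ty":0.0,"tz":0.003,"roll":0.0,"hand":0.0},
    {"tx":0.0,"ty":0.0,"tz":0.003,"roll":0.0,"hand":0.0},
    {"tx":0.0,"ty":0.0,"tz":0.0,"roll":0.0,"hand":0.0}
  ]
}}

```text
t: 4.9
ee_pos: [511.6, 227.3, 58.5]
tcp_rot: [[0.001, 1.0, 0.0], [1.0, -0.001, 0.0], [0.0, 0.0, -1.0]]
wrist_force: [1.3, 0.0, 1.3]
grip_width: 0.3
gripper_force: 0.4
```

Contact is light, at 1.3 N. I press on down to z≈42, then lift.

>>> {"name": "jog_arm", "arguments": {
  "targets": [
    {"tx":0.0,"ty":0.0,"tz":0.002,"roll":0.0,"hand":0.0},
    {"tx":0.0,"ty":0.0,"tz":0.002,"roll":0.0,"hand":0.0},
    {"tx":0.0,"ty":0.0,"tz":0.002,"roll":0.0,"hand":0.0},
    {"tx":0.0,"ty":0.0,"tz":0.002,"roll":0.0,"hand":0.0},
    {"tx":0.0,"ty":0.0,"tz":0.002,"roll":0.0,"hand":0.0},
    {"tx":0.0,"ty":0.0,"tz":0.002,"roll":0.0,"hand":0.0},
    {"tx":0.0,"ty":0.0,"tz":0.002,"roll":0.0,"hand":0.0},
    {"tx":0.0,"ty":0.0,"tz":0.002,"roll":0.0,"hand":0.0},
    {"tx":0.0,"ty":0.0,"tz":0.0,"roll":0.0,"hand":0.0}
  ]
}}

```text
t: 5.65
ee_pos: [511.3, 227.2, 42.2]
tcp_rot: [[0.001, 1.0, -0.001], [1.0, -0.001, -0.0], [-0.0, -0.001, -1.0]]
wrist_force: [-0.8, -0.4, 1.2]
grip_width: 0.5
gripper_force: 0.4
```

```bash
cat > prof.py <<'E'
from h import *
import sys
p=snapshot(sys.argv[1] if len(sys.argv)>1 else "scene");s=telemetry.sense();w=cloud(p,s)
print(s["t"],np.round(s["ee_pos"],1),np.round(s["wrist_force"],1))
hsv=cv2.cvtColor(p["frame"],cv2.COLOR_RGB2HSV)
ok=(abs(w[...,0]-511)<28)&(w[...,1]>180)&(w[...,1]<325)&(w[...,2]>15)&(w[...,2]<130)
for n,c in(("green",(hsv[...,0]>50)&(hsv[...,0]<90)&(hsv[...,1]>100)),("red",((hsv[...,0]<8)|(hsv[...,0]>172))&(hsv[...,1]>120))):
    m=w[ok&c]
    if len(m)>8:
        a=np.percentile(m,[3,97],axis=0);d=np.polyfit(m[:,1],m[:,2],1)
        print(n,len(m),np.round(a).tolist(),"slope deg",np.degrees(np.arctan(d[0])))
E
python3 prof.py
```

```text
5.7 [511.3 227.2  42.3] [ 0.4 -0.6  1. ]
```

>>> {"name": "jog_arm", "arguments": {
  "targets": [
    {"tx":0.0,"ty":0.0,"tz":-0.015,"roll":0.0,"hand":0.0},
    {"tx":0.0,"ty":0.0,"tz":-0.025,"roll":0.0,"hand":0.0},
    {"tx":0.0,"ty":0.0,"tz":-0.03,"roll":0.0,"hand":0.0},
    {"tx":0.0,"ty":0.0,"tz":-0.03,"roll":0.0,"hand":0.0},
    {"tx":0.0,"ty":0.0,"tz":-0.03,"roll":0.0,"hand":0.0},
    {"tx":0.025,"ty":0.0,"tz":0.0,"roll":0.0,"hand":0.0},
    {"tx":0.025,"ty":0.0,"tz":0.0,"roll":0.0,"hand":0.0},
    {"tx":0.025,"ty":0.0,"tz":0.0,"roll":0.0,"hand":0.0},
    {"tx":0.025,"ty":0.0,"tz":0.0,"roll":0.0,"hand":0.0},
    {"tx":0.0,"ty":0.0,"tz":0.0,"roll":0.0,"hand":0.0}
  ]
}}

```text
t: 6.53
ee_pos: [510.8, 330.7, 172.3]
tcp_rot: [[-0.002, 1.0, -0.0], [1.0, 0.002, 0.001], [0.001, -0.0, -1.0]]
wrist_force: [-0.3, -1.2, 0.1]
grip_width: 0.2
gripper_force: 0.0
```

```bash
python3 prof.py; python3 prof.py top; python3 - <<'E'
from h import *
p=snapshot("scene");cv2.imwrite("pics/s2.png",cv2.resize(p["frame"][100:220,290:450,::-1],(640,480)))
E
```

```text
6.5833 [511.  328.8 172.2] [ 0.5 -0.4  0.5]
green 89 [[498.0, 253.0, 72.0], [529.0, 276.0, 104.0]] slope deg 50.92248454547433
6.6333 [511.2 327.6 172.2] [ 0.9 -0.  -0.1]
```

View pics/s2.png

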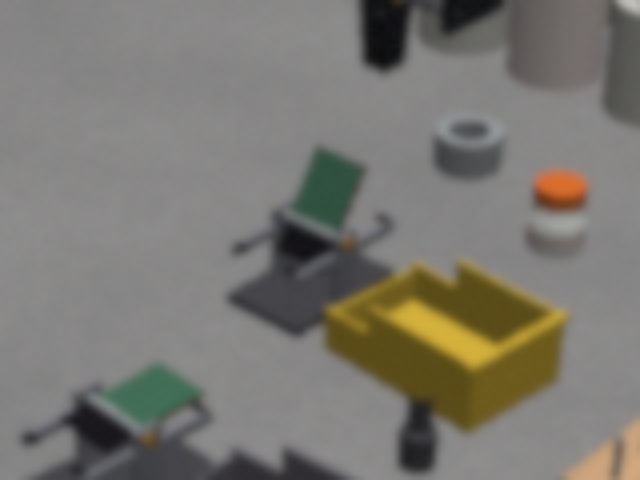

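The crop shows the yellow flag raised to roughly 55°, its top at about (340,150), with nothing else disturbed. Next I go down behind the flag and push it over towards −y.

>>> {"name": "jog_arm", "arguments": {
  "targets": [
    {"tx":0.0,"ty":0.0,"tz":0.029,"roll":0.0,"hand":0.0},
    {"tx":0.0,"ty":0.0,"tz":0.029,"roll":0.0,"hand":0.0},
    {"tx":0.0,"ty":0.0,"tz":0.029,"roll":0.0,"hand":0.0},
    {"tx":-0.01,"ty":0.0,"tz":0.0,"roll":0.0,"hand":0.0},
    {"tx":-0.01,"ty":0.0,"tz":0.0,"roll":0.0,"hand":0.0},
    {"tx":-0.005,"ty":0.0,"tz":0.0,"roll":0.0,"hand":0.0},
    {"tx":-0.005,"ty":0.0,"tz":0.0,"roll":0.0,"hand":0.0},
    {"tx":-0.005,"ty":0.0,"tz":0.0,"roll":0.0,"hand":0.0},
    {"tx":-0.005,"ty":0.0,"tz":0.0,"roll":0.0,"hand":0.0},
    {"tx":-0.005,"ty":0.0,"tz":0.0,"roll":0.0,"hand":0.0},
    {"tx":-0.005,"ty":0.0,"tz":0.0,"roll":0.0,"hand":0.0}
  ]
}}

```text
t: 7.6
ee_pos: [511.7, 276.9, 86.2]
tcp_rot: [[0.001, 1.0, 0.001], [1.0, -0.001, 0.0], [0.0, 0.001, -1.0]]
wrist_force: [0.8, 0.6, 0.6]
grip_width: 0.5
gripper_force: 0.3
```

>>> {"name": "jog_arm", "arguments": {
  "targets": [
    {"tx":-0.004,"ty":0.0,"tz":0.0,"roll":0.0,"hand":0.0},
    {"tx":-0.004,"ty":0.0,"tz":0.0,"roll":0.0,"hand":0.0},
    {"tx":-0.004,"ty":0.0,"tz":0.0,"roll":0.0,"hand":0.0},
    {"tx":-0.004,"ty":0.0,"tz":0.0,"roll":0.0,"hand":0.0},
    {"tx":-0.004,"ty":0.0,"tz":0.0,"roll":0.0,"hand":0.0},
    {"tx":-0.004,"ty":0.0,"tz":0.0,"roll":0.0,"hand":0.0},
    {"tx":0.0,"ty":0.0,"tz":0.0,"roll":0.0,"hand":0.0}
  ]
}}

```text
t: 8.18
ee_pos: [511.5, 252.6, 85.6]
tcp_rot: [[0.001, 1.0, -0.0], [1.0, -0.001, -0.0], [-0.0, -0.0, -1.0]]
wrist_force: [-0.9, -0.2, -0.5]
grip_width: 0.2
gripper_force: 0.0
```

Now on past upright, then −y and down onto the red face.

>>> {"name": "jog_arm", "arguments": {
  "targets": [
    {"tx":-0.004,"ty":0.0,"tz":0.0,"roll":0.0,"hand":0.0},
    {"tx":-0.004,"ty":0.0,"tz":0.0,"roll":0.0,"hand":0.0},
    {"tx":-0.004,"ty":0.0,"tz":0.0,"roll":0.0,"hand":0.0},
    {"tx":-0.004,"ty":0.0,"tz":0.0,"roll":0.0,"hand":0.0},
    {"tx":-0.004,"ty":0.0,"tz":0.0,"roll":0.0,"hand":0.0},
    {"tx":-0.004,"ty":0.0,"tz":0.0,"roll":0.0,"hand":0.0},
    {"tx":-0.004,"ty":0.0,"tz":0.002,"roll":0.0,"hand":0.0},
    {"tx":-0.004,"ty":0.0,"tz":0.002,"roll":0.0,"hand":0.0},
    {"tx":-0.004,"ty":0.0,"tz":0.002,"roll":0.0,"hand":0.0},
    {"tx":0.0,"ty":0.0,"tz":0.0,"roll":0.0,"hand":0.0}
  ]
}}

```text
t: 9.02
ee_pos: [511.3, 216.5, 79.2]
tcp_rot: [[0.002, 1.0, -0.001], [1.0, -0.002, -0.0], [-0.0, -0.001, -1.0]]
wrist_force: [0.2, -0.5, 0.9]
grip_width: 0.7
gripper_force: 0.0
```

>>> {"name": "jog_arm", "arguments": {
  "targets": [
    {"tx":0.0,"ty":0.0,"tz":0.002,"roll":0.0,"hand":0.0},
    {"tx":0.0,"ty":0.0,"tz":0.002,"roll":0.0,"hand":0.0},
    {"tx":0.0,"ty":0.0,"tz":0.002,"roll":0.0,"hand":0.0},
    {"tx":0.0,"ty":0.0,"tz":0.002,"roll":0.0,"hand":0.0},
    {"tx":0.0,"ty":0.0,"tz":0.002,"roll":0.0,"hand":0.0},
    {"tx":0.0,"ty":0.0,"tz":0.002,"roll":0.0,"hand":0.0},
    {"tx":0.0,"ty":0.0,"tz":0.002,"roll":0.0,"hand":0.0},
    {"tx":0.0,"ty":0.0,"tz":0.0,"roll":0.0,"hand":0.0}
  ]
}}

```text
t: 9.68
ee_pos: [511.3, 217.3, 65.3]
tcp_rot: [[0.001, 1.0, -0.001], [1.0, -0.001, -0.0], [-0.0, -0.001, -1.0]]
wrist_force: [0.1, -0.3, -0.5]
grip_width: 0.3
gripper_force: 0.0
```

>>> {"name": "jog_arm", "arguments": {
  "targets": [
    {"tx":0.0,"ty":0.0,"tz":0.001,"roll":0.0,"hand":0.0},
    {"tx":0.0,"ty":0.0,"tz":0.001,"roll":0.0,"hand":0.0},
    {"tx":0.0,"ty":0.0,"tz":0.001,"roll":0.0,"hand":0.0},
    {"tx":0.0,"ty":0.0,"tz":0.0,"roll":0.0,"hand":0.0}
  ]
}}

```text
t: 10.02
ee_pos: [511.5, 217.3, 62.6]
tcp_rot: [[0.001, 1.0, -0.0], [1.0, -0.001, -0.0], [-0.0, -0.0, -1.0]]
wrist_force: [0.8, 0.1, -0.1]
grip_width: 0.5
gripper_force: 0.0
```

```bash
python3 prof.py
```

```text
10.0667 [511.5 217.3  62.6] [ 0.7 -0.1  0.3]
red 110 [[495.0, 190.0, 58.0], [536.0, 240.0, 72.0]] slope deg -0.541092996313766
```

>>> {"name": "jog_arm", "arguments": {
  "targets": [
    {"tx":0.0,"ty":0.0,"tz":0.001,"roll":0.0,"hand":0.0},
    {"tx":0.0,"ty":0.0,"tz":0.001,"roll":0.0,"hand":0.0},
    {"tx":0.0,"ty":0.0,"tz":0.0,"roll":0.0,"hand":0.0}
  ]
}}

```text
t: 10.32
ee_pos: [511.7, 217.3, 62.2]
tcp_rot: [[0.001, 1.0, 0.001], [1.0, -0.001, -0.0], [-0.0, 0.001, -1.0]]
wrist_force: [-5.6, -2.1, 14.8]
grip_width: 0.1
gripper_force: 6.9
```

At the stop, with 15 N. I back off, clear away and check.

>>> {"name": "jog_arm", "arguments": {
  "targets": [
    {"tx":0.0,"ty":0.0,"tz":-0.005,"roll":0.0,"hand":0.0},
    {"tx":0.0,"ty":0.0,"tz":-0.015,"roll":0.0,"hand":0.0},
    {"tx":0.0,"ty":0.0,"tz":-0.03,"roll":0.0,"hand":0.0},
    {"tx":0.0,"ty":0.0,"tz":-0.03,"roll":0.0,"hand":0.0},
    {"tx":0.0,"ty":0.0,"tz":-0.03,"roll":0.0,"hand":0.0},
    {"tx":0.0,"ty":0.0,"tz":-0.03,"roll":0.0,"hand":0.0},
    {"tx":0.0,"ty":0.0,"tz":-0.03,"roll":0.0,"hand":0.0},
    {"tx":0.0,"ty":0.0,"tz":0.0,"roll":0.0,"hand":0.0},
    {"tx":0.0,"ty":0.0,"tz":0.0,"roll":0.0,"hand":0.0},
    {"tx":0.0,"ty":0.0,"tz":0.0,"roll":0.0,"hand":0.0}
  ]
}}

```text
t: 11.15
ee_pos: [511.1, 217.2, 229.7]
tcp_rot: [[0.001, 1.0, -0.002], [1.0, -0.001, -0.0], [-0.0, -0.002, -1.0]]
wrist_force: [0.1, -1.1, -0.7]
grip_width: 0.5
gripper_force: 0.0
```

```bash
python3 prof.py; python3 look.py w3
```

```text
11.2 [511.  217.2 229.3] [ 1.1 -0.1 -0.1]
red 144 [[491.0, 189.0, 59.0], [535.0, 242.0, 65.0]] slope deg -0.8988240690097468
11.2 [511.  217.2 229.3] [[0.001, 1.0, -0.002], [1.0, -0.001, -0.0], [-0.0, -0.002, -1.0]] [11. 22. 81.  0. 77. 11.] [ 1.1 -0.1 -0.1] 0.46348933345494825
yellow_stand 0.96 [276.  85. 358. 207.] [[478.0, 196.0, 8.0], [512.0, 255.0, 60.0], [545.0, 309.0, 67.0]]
 rect ((511.4790344238281, 245.18545532226562), (87.6998062133789, 135.98902893066406), 0.5037650465965271)
yellow_flag 0.92 [290. 117. 344. 205.] [[488.0, 195.0, 60.0], [512.0, 241.0, 61.0], [536.0, 280.0, 63.0]]
 rect ((513.38037109375, 237.30186462402344), (56.15834045410156, 90.48587799072266), 2.2984917163848877)
190 61.0 [489. 534.] 113
200 61.1 [489. 535.] 439
210 61.0 [488. 535.] 455
220 61.1 [489. 535.] 477
230 61.0 [489. 535.] 490
240 61.0 [489. 536.] 501
250 62.1 [488. 538.] 541
260 61.1 [488. 536.] 568
270 61.1 [488. 535.] 518
280 61.0 [488. 535.] 394
yellow_flag 0.29 [369.  99. 548. 215.] [[577.0, 191.0, 2.0], [669.0, 239.0, 4.0], [726.0, 291.0, 60.0]]
 rect ((673.3148193359375, 231.68077087402344), (121.90603637695312, 196.45713806152344), 85.91573333740234)
190 42.0 [641. 720.] 1250
200 16.5 [578. 720.] 2084
210 3.4 [574. 721.] 1345
220 3.5 [575. 723.] 1351
230 3.3 [575. 723.] 1474
240 3.4 [576. 724.] 1394
250 3.4 [577. 725.] 1526
260 3.4 [578. 725.] 1548
270 3.4 [578. 726.] 1567
280 3.4 [579. 727.] 1513
290 36.8 [580. 726.] 1070
300 35.9 [580. 607.] 61
```

View pics/w3.png

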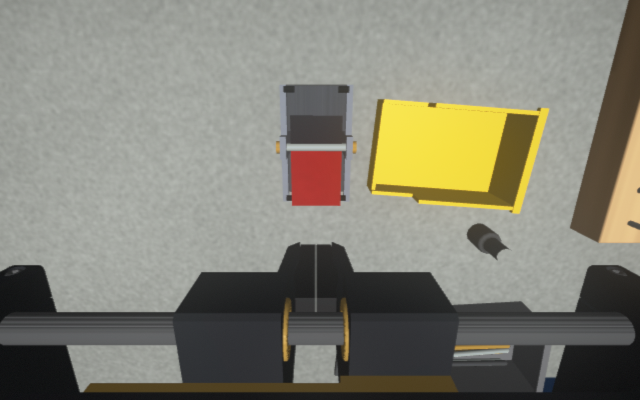

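The red face is up at (315,178). The plate measures level at z=61 mm, the stand hasn't moved and the arm is clear.

```bash
python3 -c "
from rig import r
print(r.close_job())"
```

```text
the job is handed in; nothing more can be done
None
```

The yellow marker is flipped from green to red and lies flat against its far stop. Its stand stayed in place, nothing else on the bench was touched, and I handed the job in after about 11 s (no verdict came back).

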